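Hang the sample can and hold the sampling valve at its third click

ROBOT

A 7-joint arm with a two-finger parallel gripper is mounted at the origin on the work surface. World frame = base frame: x ahead of the robot, y to its left, z up, the work surface at z = 0. Lengths are in m, angles in rad, forces in N, time in s.
With the tool pointing down it reaches from about 0.4 to 0.875 m from the base axis. Payload 19.3 kg.
Tool frame: the origin (TCP) lies on the centre line of the jaws, within the pads' length; the fingertips stand 14 mm ahead of it and the grasp point (between the pads) lies 5 mm behind it (bot.tip_extent is the distance from the TCP to the fingertips, in m); z points along the fingers, y is the line along which they close (so a half turn about z gives the same grasp; the last joint's range is limited). The gripper opens to 85 mm and grips with 20 to 120 N. Pads are 22 mm wide; open, the fingers measure 114 mm over their backs; the gripper's body (76 mm by 85 mm) begins 54 mm behind the grasp point. The pads swing forward as they close: fully open they stand 13 mm farther back than shut.
Start: joints at [1.233, 0.521, -0.036, 1.599, 0.021, 1.021, -0.113], TCP at [0.165, -0.603, 0.215] pointing down, gripper open.
Joint ranges: [-2.91, 2.91], [-0.3, 2.13], [-1.5, 1.42], [0.17, 2.43], [-1.26, 4.41], [0.16, 1.93], [-2.52, 2.52]. Speed limits (rad/s): [1.89, 1.89, 2.39, 2.39, 3.01, 3.01, 3.01].

INTERFACE

Orientations are given as [roll, pitch, yaw] about the fixed x, y, z axes, in that order (R = Rz(yaw) Ry(pitch) Rx(roll)).
In Python, from workcell import monitor, grab_frame, camera_model, bot gives the robot as it stands.
- The arm moves only by the tool move_arm, never from a script. Its argument "moves" is a list of rows, each a list of 4 numbers: the shift along the world's x, y, z in mm, then the turn about the world's z in rad. A call has 1 to 12 rows; each row is the pose to reach, as a shift and turn from the pose commanded when the call began; what a row does not reach only later rows make up. A row lasts 1/8 s, in which the tool goes at most 62.5 mm and 10.7 degrees, less where a joint would pass 70% of its speed; a pose out of reach is approached as far as the arm can. A call with a gripper value outside its range is refused whole. "gripper" is the opening, from 0 (shut) to 1 (fully open), set as the call begins (left out, the last holds). The fingers move at their own pace and stop on an object; "newtons" is the grip in N (left out, the last holds). Time passes only in rows, so rows that repeat a pose let the fingers close. It gives the time, the measured TCP pose, the force, the opening and the grip force at its end, in the units of the state.
- monitor.observe(): the state, without advancing time (a new reading comes with each control period).
- grab_frame(name): name is "side" or "top" or "wrist"; returns the picture (384x512x3 uint8, blue, green, red); there is no depth.
- camera_model(name): a dict with "vfov" (degrees; the focal length in pixels is half the picture's height over the tangent of half this angle, whatever the lens; pixels are square), "cx", "cy" (the principal point, pixels), "R" (3x3) and "t" (3): a world point X has camera coordinates R X + t; the wrist camera has in their place "T_tool_cam" (4x4, takes a point from camera to tool coordinates, whose origin is the TCP and whose axes are the flange's). Camera axes: x right, y down, z forward; pixel columns grow to the right and rows downward; lengths in m; the calibration is good to about 2 mm. The wrist camera is an equidistant fisheye: a pixel r from the principal point sees the ray r / f radians off the axis. A picture is of the moment at which its call begins: read the wrist's pose just before it. camera_model takes no time and is no camera call.
- bot.job_done(): hands the job in; it is judged then, once.
The state is a dict: "clock": time; "qpos": joint angles; "qd": joint speeds; "joint_efforts": joint torques, N m; "position": TCP position; "tool_rot": TCP orientation; "force": force on the tool from outside, world axes, zero at the start; "moment": the same for the moment, N m; "grip_width": finger opening in m; "finger_force": force on a finger pad.
Only numpy, scipy, OpenCV 4.12 (cv2) and the standard library are available. Lean on these libraries where they do the work, as an engineer would, in place of code of your own. Each camera call takes 0.05 s, during which the arm holds its last target. There are 200 camera calls.

TASK

Hang the stainless sample can by its arch handle on the two-prong hook under the spout of the sampling valve and let go of it, so that it hangs free and still. Only then open the valve: take the wing knob and turn it anticlockwise (seen from above) from closed, counting the clicks by feel, to the third click and not on to the fourth. The valve springs shut when released, so finish while still holding the knob steady at the third click; leave the tub, the carton and the pipe spool alone.

Things in the scene. Friction and masses are not known exactly. Their poses are not given: they have to be found in the camera images.
- station: Steel sampling valve on a fixed bench stand. Origin on the bench under the knob's vertical axis; hook and spout point to -x. Foot plate 160 x 160 x 10 mm centred on the origin, column 40 mm square, horizontal valve body 50 mm diameter at z 185 mm, x -61 to +66 mm; on it an index housing 62 mm diameter, z 206 to 231 mm, with the knob.
- spout (a point): Mouth of the spout, station frame (-112, 0, 162) mm: a 13 mm pipe that comes out of the valve body along y = 0 at z 185 mm (top at z 192 mm) and bends down here. With the can hung, the can's rim is 32 mm below this point and the spout points into its mouth, 28 mm behind the handle.
- hook (a point): Where the handle's centre line rests when hung: midway between two round 8 mm prongs (y -30 and +30 mm, 52 mm free between) in their troughs, station frame (-140, 0, 215) mm, axes as the station's. The handle lies along y on both prongs. Behind the trough the prongs rise 7 mm.
- prong_tips (a point): Midway between the two upturned prong tips at their highest, station frame (-160, 0, 221) mm. Bring the handle in over them from the -x side, starting 85 mm or more short of the hook point (nearer, the can's wall meets the tips), with its centre line 16 to 25 mm above the hook point (higher, the can's rim meets the spout), then lower it.
- can: Open stainless sample can, 100 mm diameter, 100 mm tall, 0.2 to 0.42 kg, standing on the bench left or right. Origin at the centre of its underside. A fixed arch handle of 10 mm round bar stands over the mouth in the y-z plane: legs at y -55 and +55 mm, straight top bar along y, 92 mm long. A half turn about z makes no difference.
- can_handle (a point): Middle of the handle's top bar, on its centre line, 185 mm above the can's underside; axes as the can's, so the bar runs along y. Pinch it here across x, in the 52 mm between where the prongs go.
- knob (a joint): Opening of the valve by the knob, rad: 0 closed (end stop; starts here, springs back here when released), growing anticlockwise from above. Clicks every 0.393 (22.5 degrees): 0.393, 0.785, third 1.178, fourth 1.571; end stop 1.81. Turning takes 0.07 to 0.21 N m: it jumps up by 0.1 at each notch, falling off between. The notches alone do not hold it.
- knob_grip (a point): Grip point of the wing knob, on its vertical axis, 263 mm above the bench over the station's origin. The wing is an upright black bar 62 mm long, 16 mm thick, z 240 to 274 mm, on a 54 mm disc. The point turns with it: x along the bar, pinch across y; closed, the bar lies along the station's x. A 30 to 40 N grip does not slip.
- tub: Bystander: white plastic jar with lid, 84 mm diameter, 95 mm tall; origin at the centre of its underside.
- carton: Bystander: closed cardboard carton, 75 x 110 x 45 mm; origin at the centre of its underside.
- spool: Bystander: short stainless pipe spool with two ferrules, 64 mm diameter, 70 mm tall, standing; origin at the centre of its underside.
Things that resemble listed ones, but are neither listed nor needed, are in the scene too. Leave any green look-alike of the can alone.

How it is judged:
By the outcome, as a careful person would: the job done as asked, in the order asked, and still so for the second after the job is handed in, while the arm keeps its last pose, push and grip.
It also fails if it takes over 70 s, if anything falls off the work surface, if the arm or the gripper's body presses on something with over 40 N, if the wrist force passes 120 N, or if a joint passes its speed limit or range.

## Working session

There is one attempt and no reset: what is moved stays moved. The work goes in short steps, Python scripts to look and compute and a tool call to move; the robot and the scene stay as the last step left them, time stands still between calls to the robot, and variables do not carry over. Pictures are saved under pics/ and viewed, at most 10 in all, crops included, and the job is handed in when it is done.

Besides the shell and the picture viewer there is one more tool, called after "Call:" in YAML: its name, and indented under it one key for each argument. move_arm: Moves the arm, as the interface text tells. Its arguments: {"type":"object","properties":{"moves":{"type":"array","items":{"type":"array","items":{"type":"number"}}},"gripper":{"type":"number"},"newtons":{"type":"number"}},"required":["moves"]}

```bash
mkdir -p pics; ls; cat > h.py <<'E'
import numpy as np, cv2
from workcell import monitor, grab_frame, camera_model, bot
def ray(name,u,v):
    c=camera_model(name); f=192/np.tan(np.radians(c["vfov"])/2)
    d=np.array([(u-c["cx"])/f,(v-c["cy"])/f,1.]); R=np.array(c["R"]); t=np.array(c["t"])
    return -R.T@t, R.T@d/np.linalg.norm(d)
def onz(name,u,v,z):
    o,d=ray(name,u,v); return o+d*(z-o[2])/d[2]
def two(a,ua,b,ub):
    o1,d1=ray(a,*ua);o2,d2=ray(b,*ub)
    s=np.linalg.lstsq(np.c_[d1,-d2],o2-o1,rcond=None)[0]
    p,q=o1+d1*s[0],o2+d2*s[1]; return (p+q)/2,np.linalg.norm(p-q)
def proj(name,X):
    c=camera_model(name); f=192/np.tan(np.radians(c["vfov"])/2)
    p=np.array(c["R"])@np.array(X)+np.array(c["t"]); return f*p[0]/p[2]+c["cx"],f*p[1]/p[2]+c["cy"]
E
python3 - <<'E'
from h import *
for n in("side","top"):
    cv2.imwrite(f"pics/{n}0.png",grab_frame(n)); o,d=ray(n,256,192); print(n,o,d,camera_model(n)["vfov"])
s=monitor.observe(); print(s["clock"],s["position"],s["tool_rot"],s["grip_width"])
E
```

```text
pics
side [0.06249098 0.77294335 0.78026736] [ 0.40284322 -0.7380282  -0.54132404] 57.293266221778474
top [ 0.4065551  -0.04418392  1.47713489] [ 0.11073659  0.01157285 -0.99378241] 48.98692535589821
0.1 [ 0.16525189 -0.60241614  0.21466875] [-3.14052914e+00  7.57763206e-05  2.67764858e-01] 0.08554544561955048
```

View pics/side0.png

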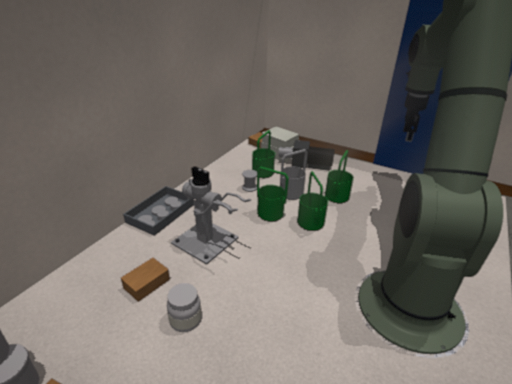

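View pics/top0.png

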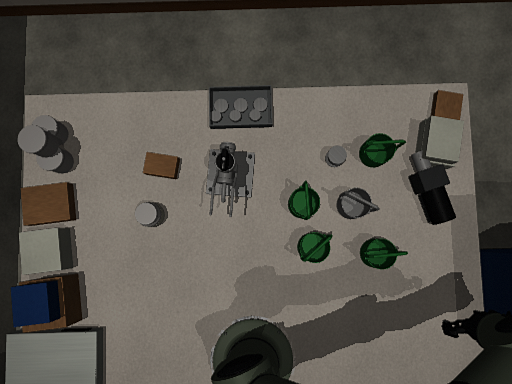

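Candidates: stainless can with arch at top (354,204) / side (292,180). The green look-alikes are at top (304,201), (314,246), (379,252), (378,150). The grey spool at (336,156) has no handle. I choose the stainless can at (354,204). The station knob is at top (225,160), with its prongs pointing down towards the robot.

```bash
python3 - <<'E'
from h import *
t=cv2.imread("pics/top0.png"); s=cv2.imread("pics/side0.png")
def crop(i,x0,y0,w,h,k): return cv2.resize(i[y0:y0+h,x0:x0+w],(w*k,h*k),interpolation=cv2.INTER_CUBIC)
a=crop(t,325,175,65,50,6);b=crop(t,195,140,65,83,6)
c=crop(s,255,140,65,70,6);d=crop(s,165,160,90,100,4)
im=np.zeros((600,800,3),np.uint8)
im[0:300,0:390]=a; im[0:498,400:790]=b
im[300:600,0:390]=c[0:300]
cv2.imwrite("pics/c1.png",im); cv2.imwrite("pics/c2.png",cv2.resize(s[160:260,165:255],None,fx=6,fy=6,interpolation=cv2.INTER_CUBIC))
E
```

```text
(no output)
```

View pics/c1.png

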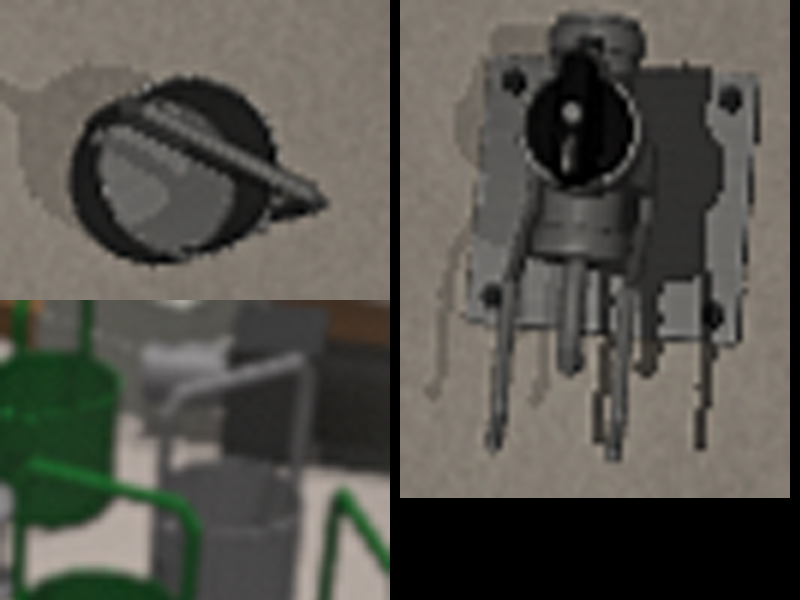

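View pics/c2.png

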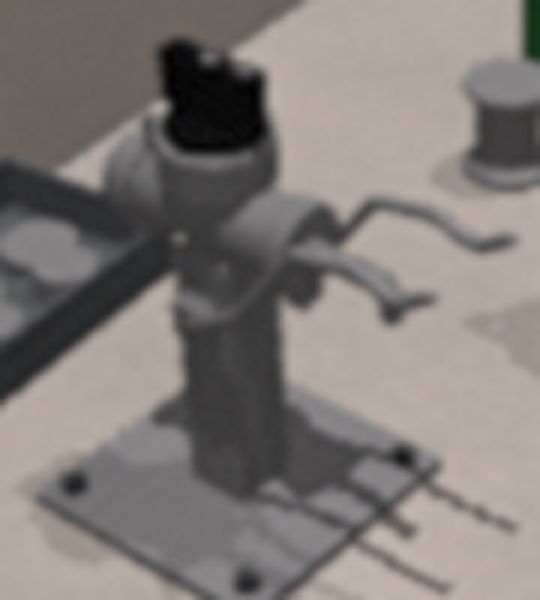

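The crops show the stainless can with bar ends at top-crop (128,105) and (322,205). The plate corners are at (483,58), (757,75), (740,343), (470,322), the prong tips at (493,450) and (613,455), and the wing lies along the station's x. The choice of can is confirmed: it is grey with an arch handle.

```bash
python3 - <<'E'
from h import *
A=lambda p:(325+(p[0]+.5)/6-.5,175+(p[1]+.5)/6-.5)
B=lambda p:(195+(p[0]-400+.5)/6-.5,140+(p[1]+.5)/6-.5)
C=lambda p:(255+(p[0]+.5)/6-.5,140+(p[1]-300+.5)/6-.5)
D=lambda p:(165+(p[0]+.5)/6-.5,160+(p[1]+.5)/6-.5)
e=[onz("top",*A(p),.185) for p in((128,105),(322,205))]
print("bar",e,(e[0]+e[1])/2,np.linalg.norm(e[0]-e[1]))
d=e[1]-e[0];print("bar yaw",np.arctan2(d[1],d[0]))
print(two("top",A((128,105)),"side",C((308,360))),two("top",A((322,205)),"side",C((165,405))))
print(two("top",A((128,105)),"side",C((165,405))),two("top",A((322,205)),"side",C((308,360))))
# mouth rim ellipse z=.1
r=[onz("top",*A(p),.1) for p in((72,180),(272,140),(160,263),(190,76))];print("rim",r,np.mean(r,0))
pl=np.array([onz("top",*B(p),.01) for p in((483,58),(757,75),(740,343),(470,322))])
print("plate",pl.mean(0),[np.linalg.norm(pl[i]-pl[i-1]) for i in range(4)])
x=pl[0]+pl[1]-pl[2]-pl[3]; print("yaw",np.arctan2(x[1],x[0])); y=pl[0]+pl[3]-pl[1]-pl[2];print(np.arctan2(-y[0],y[1]))
T=[two("top",B((493,450)),"side",D((435,297))),two("top",B((613,455)),"side",D((512,238)))]
print(T); T2=[onz("top",*B(p),.221) for p in((493,450),(613,455))];print("tips",T2,np.mean(T2,0))
t=cv2.imread("pics/top0.png").astype(int).max(2); 
m=(t<45).astype(np.uint8); m[:, :215]=0;m[:,237:]=0;m[:140]=0;m[175:]=0
n,l,st,c=cv2.connectedComponentsWithStats(m); i=1+st[1:,4].argmax(); print(st[i],c[i],onz("top",*c[i],.245))
# spheres other can positions
g=cv2.imread("pics/top0.png").astype(int); 
for p in((304,201),(314,246),(379,252),(378,150)): print("green",onz("top",*p,.1))
E
```

```text
bar [array([ 0.54246584, -0.30613137,  0.185     ]), array([ 0.48824503, -0.40294772,  0.185     ])] [ 0.51535543 -0.35453954  0.185     ] 0.11096531409386388
bar yaw -2.081313391651464
(array([ 0.49918035, -0.31069317,  0.22702202]), np.float64(0.08196754999956371)) (array([ 0.53213956, -0.3925063 ,  0.14663305]), np.float64(0.09284293048495271))
(array([ 0.54370207, -0.3067895 ,  0.18019247]), np.float64(0.0015921362839510778)) (array([ 0.48852504, -0.40251153,  0.18607236]), np.float64(0.000748031034252254))
rim [array([ 0.51111191, -0.29094785,  0.1       ]), array([ 0.52996173, -0.40111272,  0.1       ]), array([ 0.4644736 , -0.33683108,  0.1       ]), array([ 0.5664178 , -0.35802106,  0.1       ])] [ 0.51799126 -0.34672818  0.1       ]
plate [0.640761   0.06250169 0.01      ] [np.float64(0.15652044411062283), np.float64(0.1617808932687254), np.float64(0.15879945123888378), np.float64(0.15813846450601887)]
yaw -0.07727225467073723
-0.09867906121037238
[(array([0.48251422, 0.10947428, 0.2185209 ]), np.float64(0.0005261555450291178)), (array([0.47771597, 0.04941398, 0.21821222]), np.float64(0.001962089458484801))]
tips [array([0.48259723, 0.10929679, 0.221     ]), array([0.47843589, 0.04964836, 0.221     ])] [0.48051656 0.07947257 0.221     ]
[216 146  21  29 335] [225.55522388 160.74328358] [0.63945857 0.05778628 0.245     ]
green [ 0.52589096 -0.18471455  0.1       ]
green [ 0.3782895  -0.21178039  0.1       ]
green [ 0.35310803 -0.42164564  0.1       ]
green [ 0.68850971 -0.43589351  0.1       ]
```

Call:
move_arm:
  moves:
    - [10, 7, 30, 0.05]
    - [40, 28, 80, 0.15]
    - [80, 57, 105, 0.25]
    - [125, 89, 105, 0.36]
    - [175, 124, 105, 0.47]
    - [225, 160, 105, 0.57]
    - [270, 191, 105, 0.66]
    - [310, 220, 105, 0.73]
    - [335, 238, 105, 0.77]
    - [350, 248, 105, 0.79]
    - [350, 248, 105, 0.79]
    - [350, 248, 105, 0.79]
  gripper: 1

```text
clock: 1.6
position: [0.5143, -0.3559, 0.3201]
tool_rot: [-3.141, 0.001, 1.056]
force: [-0.5, -0.4, -0.4]
grip_width: 0.0855
finger_force: 0.0
```

```bash
cat >> h.py <<'E'
from scipy.spatial.transform import Rotation as Ro
def wcam():
    s=monitor.observe(); c=camera_model("wrist"); T=np.eye(4); T[:3,:3]=Ro.from_euler("xyz",s["tool_rot"]).as_matrix(); T[:3,3]=s["position"]
    return T@np.array(c["T_tool_cam"]),192/np.tan(np.radians(c["vfov"])/2),c["cx"],c["cy"]
def wproj(W,X):
    T,f,cx,cy=W; p=np.linalg.inv(T)@np.r_[X,1]; a=np.arctan2(np.hypot(p[0],p[1]),p[2]); k=f*a/np.hypot(p[0],p[1]); return np.array([cx+k*p[0],cy+k*p[1]])
def wonz(W,u,v,z):
    T,f,cx,cy=W; d=np.array([u-cx,v-cy]); r=np.hypot(*d); a=r/f; D=T[:3,:3]@np.r_[d/r*np.sin(a),np.cos(a)]; o=T[:3,3]; return o+D*(z-o[2])/D[2]
E
python3 - <<'E'
from h import *
W=wcam(); im=grab_frame("wrist"); np.save("W.npy",W[0]); cv2.imwrite("pics/w1.png",im)
print(monitor.observe()["position"],monitor.observe()["tool_rot"],W)
print(wproj(W,[.5155,-.3545,.185]),wproj(W,[.5425,-.3061,.185]),wproj(W,[.488,-.403,.185]))
E
```

```text
[ 0.51425449 -0.35595116  0.32023492] [-3.14145461e+00  6.81829939e-04  1.05542414e+00] (array([[ 8.69587455e-01, -4.67084724e-01, -1.60154672e-01,
         5.55588287e-01],
       [-4.93778921e-01, -8.22452062e-01, -2.82409248e-01,
        -2.82434544e-01],
       [ 1.89504898e-04,  3.24660540e-01, -9.45830586e-01,
         4.78807630e-01],
       [ 0.00000000e+00,  0.00000000e+00,  0.00000000e+00,
         1.00000000e+00]]), np.float64(297.3186396354542), 259.4787309905963, 188.8741037266915)
[260.1303592  171.91916178] [259.73145334 117.85304553] [260.12380589 221.29959966]
```

View pics/w1.png

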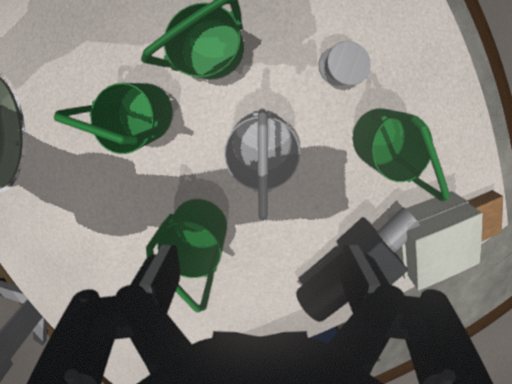

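The wrist view shows the stainless can below, with its bar upright from (262,110) to (263,218) and open space on both sides for the fingers.

```bash
python3 - <<'E'
from h import *
c=camera_model("wrist"); W=(np.load("W.npy"),192/np.tan(np.radians(c["vfov"])/2),c["cx"],c["cy"])
a,b=wonz(W,262.5,110,.188),wonz(W,263.2,218,.188); print(a,b,(a+b)/2,np.linalg.norm(a-b),np.arctan2(*(a-b)[1::-1]))
s=monitor.observe(); print(s["position"], s["tool_rot"][2])
E
```

```text
[ 0.5487828  -0.30045878  0.188     ] [ 0.49349474 -0.39999014  0.188     ] [ 0.52113877 -0.35022446  0.188     ] 0.11385631465603428 1.0637525947366575
[ 0.51425449 -0.35595116  0.32023492] 1.0554241414564411
```

Call:
move_arm:
  moves:
    - [3, 2, -30, 0]
    - [3, 2, -80, 0]
    - [3, 2, -118, 0]
    - [3, 2, -132, 0]
    - [3, 2, -132, 0]

```text
clock: 2.28
position: [0.518, -0.3532, 0.1884]
tool_rot: [-3.141, 0.0, 1.057]
force: [-0.1, -0.2, 0.6]
grip_width: 0.0853
finger_force: 0.0
```

Call:
move_arm:
  moves:
    - [0, 0, 0, 0]
    - [0, 0, 0, 0]
    - [0, 0, 0, 0]
    - [0, 0, 0, 0]
    - [0, 0, 0, 0]
    - [0, 0, 0, 0]
  gripper: 0
  newtons: 50

```text
clock: 3.02
position: [0.5184, -0.3527, 0.1882]
tool_rot: [-3.142, -0.0, 1.058]
force: [1.0, -0.9, 0.4]
grip_width: -0.0001
finger_force: 0.0
```

```bash
python3 - <<'E'
from h import *
s=monitor.observe(); print({k:s[k] for k in("clock","position","tool_rot","force","moment","grip_width","finger_force")})
E
```

```text
{'clock': 3.025, 'position': array([ 0.51835097, -0.35271726,  0.1881721 ]), 'tool_rot': array([-3.14151175e+00, -7.65110367e-06,  1.05774471e+00]), 'force': array([ 0.99178163, -0.86262133,  0.42615739]), 'moment': array([-0.04239751,  0.01657339, -0.0045514 ]), 'grip_width': -0.00011333037918318698, 'finger_force': 0.0}
```

```bash
python3 - <<'E'
from h import *
W=wcam(); im=grab_frame("wrist"); np.save("W.npy",W[0]); s=grab_frame("side"); t=grab_frame("top"); cv2.imwrite("pics/s2.png",s);cv2.imwrite("pics/t2.png",t)
a=cv2.resize(s[110:220,240:340],(400,440),interpolation=cv2.INTER_CUBIC); b=cv2.resize(im,(400,300))
o=np.zeros((600,800,3),np.uint8);o[:440,:400]=a;o[:300,400:]=b;o[300:600,400:]=cv2.resize(t[170:230,315:395],(400,300),interpolation=cv2.INTER_CUBIC);cv2.imwrite("pics/m2.png",o)
E
```

```text
(no output)
```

View pics/m2.png

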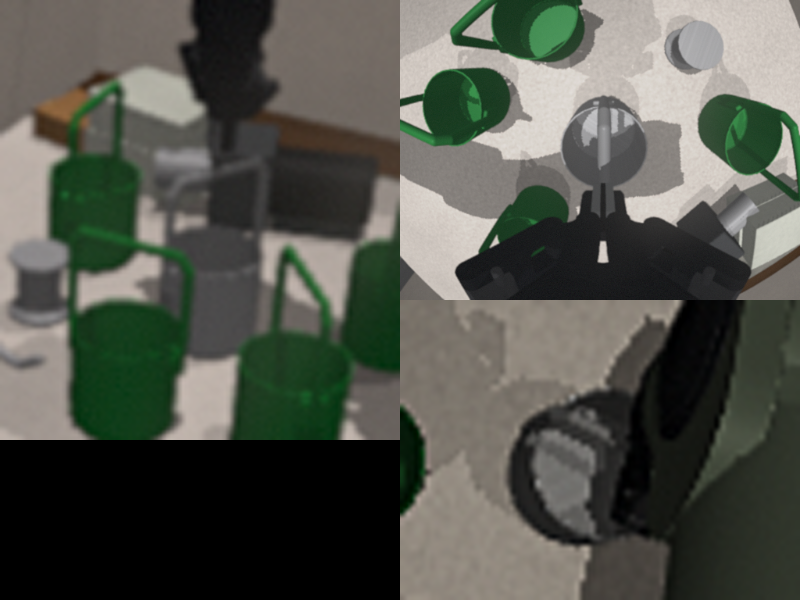

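The crop shows the shut fingers ending right at or behind the bar (side about (297,147)), with the bar uncaught. I'll check the projections numerically.

```bash
python3 - <<'E'
from h import *
p=monitor.observe()["position"]; print(bot.tip_extent)
for z in(-bot.tip_extent,0,.05): print("tip",proj("side",p+[0,0,z]),proj("top",p+[0,0,z]))
print("bar",proj("side",[.5155,-.3545,.185]),proj("side",[.521,-.350,.185]))
for e in([.5425,-.3061,.185],[.488,-.403,.185]): print(proj("side",e))
s=cv2.imread("pics/s2.png"); 
cv2.imwrite("pics/s2c.png",cv2.resize(s[125:185,270:330],None,fx=9,fy=9,interpolation=cv2.INTER_CUBIC))
E
```

```text
0.014
tip (np.float64(293.42054193342784), np.float64(155.4409751933054)) (np.float64(360.5979760839494), np.float64(199.76970314979172))
tip (np.float64(293.71303488942226), np.float64(152.13954003665293)) (np.float64(361.6590793584675), np.float64(199.349841973689))
tip (np.float64(294.78491034491685), np.float64(140.04103564603435)) (np.float64(365.64301458778255), np.float64(197.77346409316934))
bar (np.float64(294.5254532233054), np.float64(152.89284956809098)) (np.float64(292.7151631244859), np.float64(152.9991598497202))
(np.float64(282.58573066895616), np.float64(156.0997466722049))
(np.float64(306.1613896331105), np.float64(149.82293161739813))
```

View pics/s2c.png

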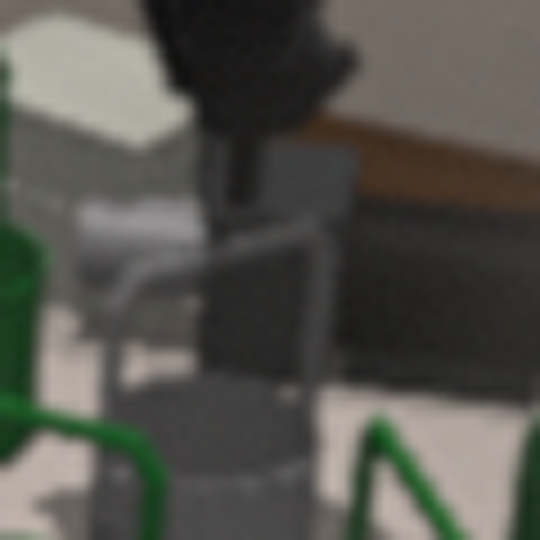

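The side crop shows the fingers against a dark background, so I can't tell where the tip ends. I'll difference it with the first picture instead.

```bash
python3 - <<'E'
from h import *
a=cv2.imread("pics/side0.png").astype(int); b=cv2.imread("pics/s2.png").astype(int)
d=np.abs(a-b).max(2)
for v in range(138,172): print(v,' '.join(f"{x:3d}" for x in d[v,278:312]))
W=wcam();p=monitor.observe()["position"]
for z in(-.014,0,.005):print(wproj(W,p+[0,0,z]))
E
```

```text
138   6   6   6   7   6   7   6   6   6   6   6   6   4  34  60  60  56  54  54  54  54  40  28  30  28  22  13   4   4   1   2   0   4   2
139   3   4   6   5   6   6   6   7   6   6   4   5   2  14  39  51  55  52  47  50  46  36  26  23  19  12   2   4   2   4   2   2   1   2
140   4   1   3   3   6   5   5   5   2   5   5   4   4   8  32  41  38  34  36  38  39  31  11   6   5   2   3   2   1   3   0   1   3   1
141   2   3   4   4   2   3   3   4   4   3   3   2   3   8  30  38  25  24  31  33  30  20   3   2   2   2   1   1   2   1   1   1   2   5
142   3   2   5   3   4   3   2   4   3   3   3   4   3  12  32  33  18  21  30  32  24   9   2   4   1   2   2   3   4   1   2   1   1   1
143   2   4   4   4   2   3   3   3   2   5   3   4   2  14  34  28  14  21  30  32  22   9   1   3   2   1   1   2   2   1   1   2   1   2
144   5   3   2   2   3   3   4   4   1   4   3   1   2  15  27  21  11  23  33  32  20   8   2   1   1   1   2   1   2   0   1   1   1   3
145   3   2   3   3   4   3   2   2   3   3   4   3   1  14  35  25  11  19  32  32  20   7   1   1   2   2   1   2   1 
[... 3043 characters left out ...]
   7  12   8   2   5   5   6   4   2   3   2   1   0   2
168   7   7   5   3   0   7  11   9   5   7   7   8   7   9   9   9   8   6   5   6   8  10   5   6  10   9   7   1   5   5   4   4   4   3
169   5   5   4   4   3   2   6   7   5   6   7  10   7   7   9   7   8   8   6   6   4   6   1   4  10  14   8   1   6   5   4   6   4   5
170   4   6   5   3   4   3   4   6   6   5   6   9  10   8   9   8   9   9   9   8   5   2   1   1   8  10   9   1   6   5   5   6   6   6
171   4   3   3   2   2   3   6   7   7   7   8   7   7   6   6  10   8   8   8   8   5   2   1   4   5   7  10   3   4   7   6   5   6   4
[259.94780928 225.60819235]
[259.99244621 235.75890587]
[260.00985526 239.73267333]
```

The finger's difference ends at about side v=148, above the bar at 150–153, and the wrist view agrees. The fingers closed above the bar, about 25 mm higher than expected. I'll open, go lower and close again; the gripper body stays clear of the bar either way.

Call:
move_arm:
  moves:
    - [0, 0, 0, 0]
    - [0, 0, 0, 0]
    - [0, 0, 0, 0]
    - [0, 0, 0, 0]
    - [0, 0, -10, 0]
    - [0, 0, -22, 0]
    - [0, 0, -28, 0]
    - [0, 0, -28, 0]
    - [0, 0, -28, 0]
  gripper: 1

```text
clock: 4.3
position: [0.5185, -0.3528, 0.1604]
tool_rot: [3.141, 0.0, 1.058]
force: [-0.1, 0.8, 0.5]
grip_width: 0.0852
finger_force: 0.0
```

Call:
move_arm:
  moves:
    - [0, 0, 0, 0]
    - [0, 0, 0, 0]
    - [0, 0, 0, 0]
    - [0, 0, 0, 0]
    - [0, 0, 0, 0]
    - [0, 0, 0, 0]
    - [0, 0, 0, 0]
  gripper: 0
  newtons: 40

```text
clock: 5.18
position: [0.5185, -0.3528, 0.1603]
tool_rot: [3.141, 0.0, 1.058]
force: [1.0, -0.7, 2.5]
grip_width: 0.0078
finger_force: 39.1
```

```bash
python3 - <<'E'
from h import *
print(monitor.observe()["force"],monitor.observe()["grip_width"])
a=cv2.imread("pics/side0.png").astype(int); b=grab_frame("side"); cv2.imwrite("pics/s3.png",b)
d=np.abs(a-b).max(2)
for v in range(138,172): print(v,' '.join(f"{x:3d}" for x in d[v,284:305]))
E
```

```text
[ 0.96170484 -0.73219243  2.4758465 ] 0.007794384901856824
138   7   1  38 107 142 125 104  86  68  57  55  52  56  54  54  37  26  24  24  28  27
139   7   7  21  89 119  93  68  59  57  55  55  52  48  47  49  40  31  28  29  32  30
140   7   7  10  52  75  61  55  56  58  57  49  42  36  41  46  41  34  30  33  30  32
141   5   6   2  26  43  50  57  57  57  57  46  36  30  30  36  36  32  31  30  32  29
142   4   5   1   9  18  28  52  59  56  52  41  33  26  24  27  31  31  31  32  29  29
143   4   3   3   3   1  15  44  58  56  47  38  32  23  21  28  33  31  32  32  32  32
144   4   3   4   5   3   9  32  53  54  46  35  30  25  27  29  30  35  31  31  31  25
145   3   4   3   3   5   1  14  42  57  50  34  29  31  31  32  31  33  33  32  25  16
146   2   3   2   3   5   2  17  56  83  70  41  31  31  34  35  30  30  28  26  18   6
147   4   3   4   4   6   4  33  75  86  54  26  26  31  29  30  22  19  15   9   4   2
148   4   5   5   5   5   4  36  72  71  24   2   8  19  20  18  13   6   3   7   8   9
149   4   6   5   5   6   7  37  69  59   8  21   5   8  15  14  15  15  
[... 1250 characters left out ...]
   6   7   6   5   5   6   4   3   2   1   1   3   2   2   1   1   2   2   2   6   7
165   7   6   4   2   3   3   3   2   1   6   5   3   2   1   2   2   2   1   1   5   7
166   7   3   1   6   8   7   7   7  13  16  15  11   7   5   3   6   3   2   3   4   8
167  16   5   4  10   9   8   9  11  11  12  11   7   7   7   9  14   9   4   4   4   6
168  13   9   6   7   6   7   8   7   9   7   8   5   6   7   8  10   7  11   6   1   6
169   5  10   6   6   7   9   7   9   9   9   8   8   6   7   6   4   2   6   9   9   8
170   6   6   5   5   8   9   9   7  10   8   9   8   8   8   7   1   2   3   6   9   8
171   5   7   6   7   9   8   6   7   9   8   7   8   9   6   4   2   2   5   5   8  13
```

Caught at 39 N, but the 7.8 mm width suggests only the tips are on the 10 mm bar. I'll regrip 8 mm deeper.

Call:
move_arm:
  moves:
    - [0, 0, 0, 0]
    - [0, 0, 0, 0]
    - [0, 0, -4, 0]
    - [0, 0, -8, 0]
    - [0, 0, -8, 0]
  gripper: 0.5

```text
clock: 5.85
position: [0.5181, -0.3526, 0.1517]
tool_rot: [-3.141, -0.0, 1.058]
force: [0.1, -0.4, -0.8]
grip_width: 0.043
finger_force: 0.0
```

Call:
move_arm:
  moves:
    - [0, 0, 0, 0]
    - [0, 0, 0, 0]
    - [0, 0, 0, 0]
    - [0, 0, 0, 0]
    - [0, 0, 0, 0]
    - [0, 0, 0, 0]
  gripper: 0
  newtons: 60

```text
clock: 6.6
position: [0.5186, -0.3528, 0.1524]
tool_rot: [3.141, 0.0, 1.058]
force: [0.9, -0.9, 4.2]
grip_width: 0.0077
finger_force: 58.7
```

```bash
python3 - <<'E'
from h import *
W=wcam(); im=grab_frame("wrist"); np.save("W.npy",W[0]); s=grab_frame("side"); 
o=np.zeros((480,800,3),np.uint8); g=lambda x:np.clip(255*(x/255.)**.5,0,255).astype(np.uint8)
o[:,:400]=g(cv2.resize(s[125:185,270:320],(400,480),interpolation=cv2.INTER_CUBIC)); o[:,400:]=g(cv2.resize(im[100:340,160:360],(400,480),interpolation=cv2.INTER_CUBIC))
cv2.imwrite("pics/m4.png",o); cv2.imwrite("pics/s4.png",s)
E
```

```text
(no output)
```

View pics/m4.png

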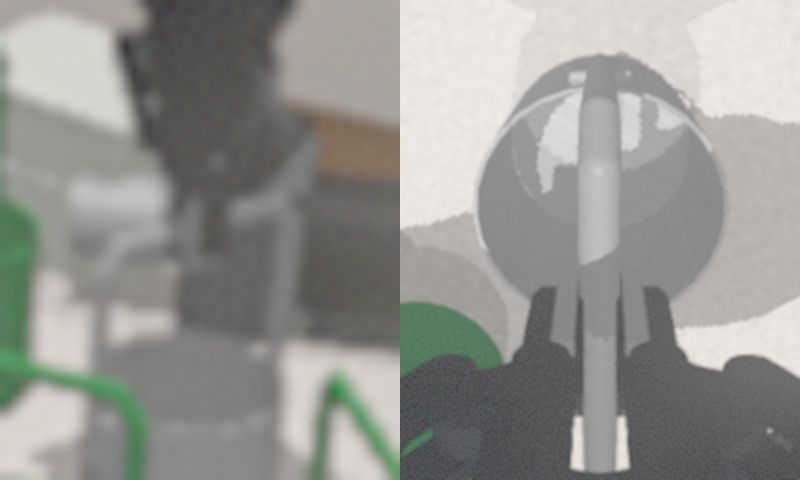

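Good: the bar now sits between the pads in both views (wrist crop centre (600,300)). Lifting and weighing it.

Call:
move_arm:
  moves:
    - [0, 0, 5, 0]
    - [0, 0, 20, 0]
    - [0, 0, 45, 0]
    - [0, 0, 80, 0]
    - [0, 0, 120, 0]
    - [0, 0, 160, 0]
    - [0, 0, 195, 0]
    - [0, 0, 215, 0]
    - [0, 0, 220, 0]
    - [0, 0, 220, 0]

```text
clock: 7.95
position: [0.5181, -0.3526, 0.372]
tool_rot: [-3.141, 0.0, 1.058]
force: [0.4, 0.5, -2.9]
grip_width: 0.0078
finger_force: 58.6
```

```bash
python3 - <<'E'
from h import *
s=monitor.observe(); print({k:s[k] for k in("clock","position","tool_rot","force","moment","grip_width","finger_force","qpos")})
t=grab_frame("top");cv2.imwrite("pics/t5.png",t); sd=grab_frame("side");cv2.imwrite("pics/s5.png",sd)
o=np.zeros((600,800,3),np.uint8);g=lambda x:np.clip(255*(x/255.)**.6,0,255).astype(np.uint8)
o[:,:400]=g(cv2.resize(sd[60:210,240:340],(400,600),interpolation=cv2.INTER_CUBIC));o[:,400:]=g(cv2.resize(t[150:300,320:420],(400,600),interpolation=cv2.INTER_CUBIC));cv2.imwrite("pics/m5.png",o)
E
```

```text
{'clock': 7.95, 'position': array([ 0.51812101, -0.35259362,  0.37197922]), 'tool_rot': array([-3.14117365e+00,  3.50236241e-05,  1.05782131e+00]), 'force': array([ 0.373982  ,  0.45600086, -2.93272581]), 'moment': array([ 0.05849131, -0.01689654,  0.0510562 ]), 'grip_width': 0.0078057919653209, 'finger_force': 58.64336013793945, 'qpos': array([ 0.71339373,  0.42811397, -0.32087035,  1.35845011,  0.1338403 ,
        1.37660608, -0.11923485])}
```

View pics/m5.png

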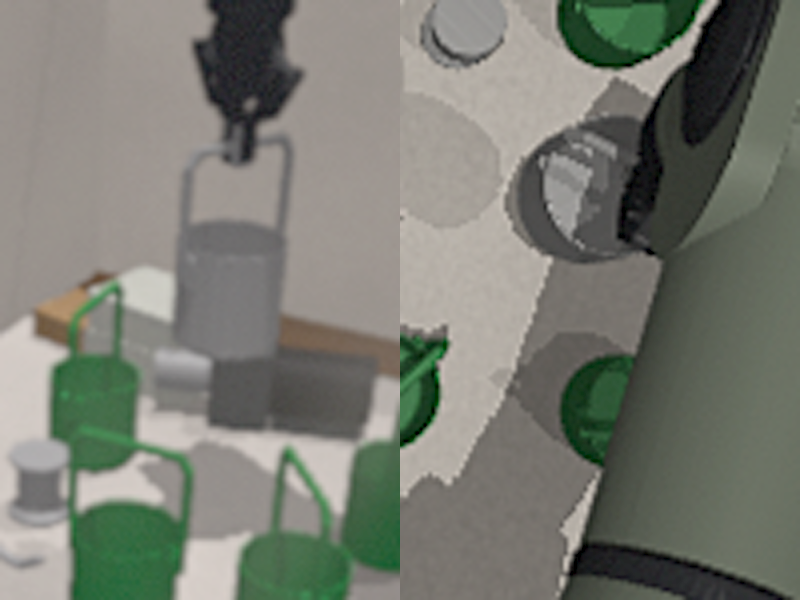

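The can hangs upright, held mid-bar (about 0.3 kg), side crop (237,145), with its base above the green handles. Moving over to the start of the hook approach.

Call:
move_arm:
  moves:
    - [-3, 10, 0, 0.01]
    - [-9, 35, 0, 0.04]
    - [-18, 73, 0, 0.07]
    - [-29, 115, 0, 0.11]
    - [-41, 160, 0, 0.15]
    - [-53, 207, 0, 0.2]
    - [-65, 254, 0, 0.24]
    - [-77, 301, 0, 0.29]
    - [-88, 345, 0, 0.33]
    - [-98, 385, 0, 0.37]
    - [-106, 415, 0, 0.4]
    - [-110, 432, 0, 0.42]

```text
clock: 9.55
position: [0.4074, 0.0807, 0.3721]
tool_rot: [3.141, 0.0, 1.481]
force: [0.7, -0.5, -2.9]
grip_width: 0.0076
finger_force: 58.6
```

Call:
move_arm:
  moves:
    - [-2, 6, -5, 0]
    - [-2, 6, -25, 0]
    - [-2, 6, -55, 0]
    - [-2, 6, -85, 0]
    - [-2, 6, -105, 0]
    - [-2, 6, -110, 0]
    - [-2, 6, -110, 0]
    - [-2, 6, -110, 0]
    - [-2, 6, -110, 0]

```text
clock: 10.68
position: [0.4066, 0.0853, 0.2627]
tool_rot: [3.141, -0.0, 1.478]
force: [-0.5, -0.5, -3.4]
grip_width: 0.0075
finger_force: 58.6
```

```bash
python3 - <<'E'
from h import *
o,d=ray("side",302,96); P=np.array([.518,-.3526]); s=np.dot(P-o[:2],d[:2])/np.dot(d[:2],d[:2]); print("bar z at lift",o+d*s)
W=wcam(); im=grab_frame("wrist"); np.save("W6.npy",W[0]); cv2.imwrite("pics/w6.png",im)
s=monitor.observe(); print(s["position"],s["tool_rot"],s["force"],s["moment"],s["grip_width"],s["qpos"])
cv2.imwrite("pics/s6.png",grab_frame("side"));cv2.imwrite("pics/t6.png",grab_frame("top"))
for P in([.4826,.1094,.221],[.4781,.0495,.221],[.6408,.0625,.274],[.5004,.0777,.215]): print(wproj(W,P))
E
```

```text
bar z at lift [ 0.5076776  -0.35666812  0.40526803]
[0.40656637 0.08525809 0.26260904] [ 3.14080859e+00 -6.11756535e-06  1.47761867e+00] [-0.67789856  1.19885508 -3.4032909 ] [ 0.0196283  -0.03336795 -0.00176701] 0.007738254697658849 [ 0.26859577  0.16986248 -0.69023969  2.02666914  0.12984509  0.98663564
 -0.5795301 ]
[360.60365682 168.43382039]
[353.0442355 241.6084007]
[541.44797235 227.62572063]
[378.38142009 203.40189818]
```

```bash
python3 - <<'E'
from h import *
g=lambda x:np.clip(255*(x/255.)**.6,0,255).astype(np.uint8)
c=lambda f,x,y,w,h,k:g(cv2.resize(cv2.imread(f"pics/{f}.png")[y:y+h,x:x+w],(w*k,h*k),interpolation=cv2.INTER_CUBIC))
o=np.zeros((600,800,3),np.uint8)
o[:300,:400]=c("w6",232,130,200,150,2); o[:300,400:]=c("t6",185,155,80,60,5); o[300:,:400]=c("s6",195,140,80,60,5); o[300:,400:]=c("s6",215,150,100,75,4)
cv2.imwrite("pics/m6.png",o)
E
```

```text
(no output)
```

View pics/m6.png

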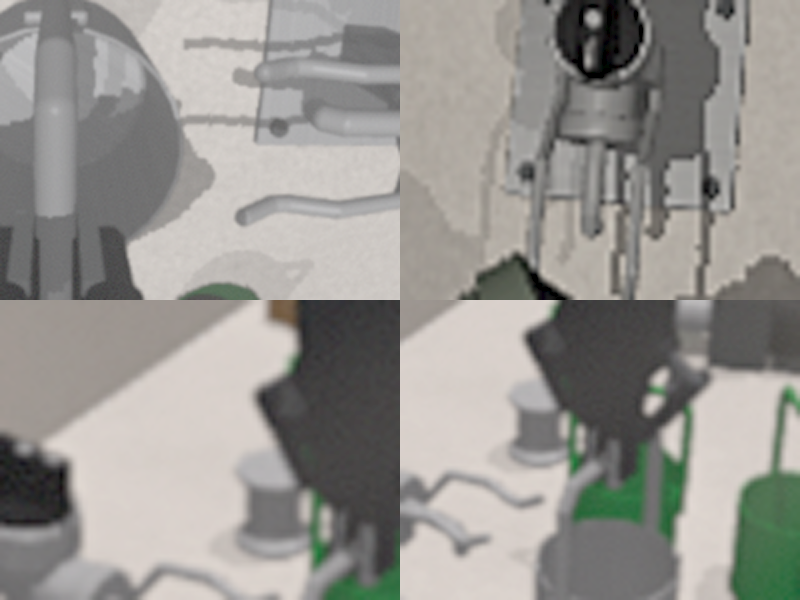

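The wrist crop shows the prong tips at full px (363,166.5) and (353,238.5), within 2–3 px of prediction. The can hangs upright to the left of them, and its wall is clear of the tips.

```bash
python3 - <<'E'
from h import *
c=camera_model("wrist"); W=(np.load("W6.npy"),192/np.tan(np.radians(c["vfov"])/2),c["cx"],c["cy"])
a,b=wonz(W,363,166.5,.221),wonz(W,353,238.5,.221); d=a-b; yaw=np.arctan2(-d[0],d[1]); print(a,b,np.linalg.norm(d),yaw)
for z in(0,):
  # bar visible centreline in wrist px: crop(57,100)->full
  print("bar",wonz(W,232+57/2,130+50,.296),wonz(W,232+56/2,130+100,.296))
for y in(-.09,):
  print("hook",(a+b)/2+20e-3*np.array([np.cos(y),np.sin(y),0]))
print(monitor.observe()["position"])
E
```

```text
[0.48446831 0.11071096 0.221     ] [0.47793444 0.05236948 0.221     ] 0.05870621203733756 -0.11152892969730552
bar [0.41127593 0.130424   0.296     ] [0.40874913 0.10592355 0.296     ]
hook [0.50112043 0.07974265 0.221     ]
[0.40644493 0.08527264 0.2624225 ]
```

Call:
move_arm:
  moves:
    - [0, 0.5, -10, 0]
    - [0, 1, -30, 0]
    - [0, 1, -50, 0]
    - [0, 1, -60, 0]
    - [0, 1, -60, 0]
    - [0, 1, -60, 0]
    - [0, 1, -60, 0]

```text
clock: 11.7
position: [0.4067, 0.0863, 0.2027]
tool_rot: [3.141, -0.0, 1.478]
force: [0.9, -0.6, -2.8]
grip_width: 0.0079
finger_force: 58.6
```

Call:
move_arm:
  moves:
    - [3, 0, 0, 0]
    - [9, -1, 0, 0]
    - [17, -1.5, 0, 0]
    - [27, -2, 0, 0]
    - [37, -3, 0, 0]
    - [47, -4, 0, 0]
    - [57, -5, 0, 0]
    - [67, -6, 0, 0]
    - [76, -6.5, 0, 0]
    - [84, -7, 0, 0]
    - [90, -8, 0, 0]
    - [94, -8, 0, 0]

```text
clock: 13.2
position: [0.5006, 0.0782, 0.2022]
tool_rot: [-3.141, 0.0, 1.478]
force: [-0.1, 0.3, -2.4]
grip_width: 0.0075
finger_force: 58.6
```

Call:
move_arm:
  moves:
    - [0, 0, 0, 0]
    - [0, 0, 0, 0]
    - [0, 0, 0, 0]
    - [0, 0, 0, 0]

```text
clock: 13.7
position: [0.5003, 0.0783, 0.2022]
tool_rot: [3.142, 0.0, 1.478]
force: [0.5, 0.6, -1.9]
grip_width: 0.0078
finger_force: 58.6
```

```bash
python3 - <<'E'
from h import *
W=wcam(); im=grab_frame("wrist"); np.save("W7.npy",W[0]); cv2.imwrite("pics/w7.png",im)
s=monitor.observe(); print(s["position"],s["tool_rot"],s["force"],s["moment"],s["grip_width"])
cv2.imwrite("pics/s7.png",grab_frame("side"));cv2.imwrite("pics/t7.png",grab_frame("top"))
E
```

```text
[0.50031812 0.07826463 0.20223851] [3.14152180e+00 2.78127473e-05 1.47776545e+00] [-0.28212174  0.23776598 -1.69194454] [-0.0081697   0.0469071  -0.03712978] 0.007826882990455223
```

Call:
move_arm:
  moves:
    - [0, 0, -2, 0]
    - [0, 0, -5, 0]
    - [0, 0, -8, 0]
    - [0, 0, -11, 0]
    - [0, 0, -14, 0]
    - [0, 0, -14, 0]
    - [0, 0, -14, 0]

```text
clock: 14.72
position: [0.5004, 0.0783, 0.1882]
tool_rot: [3.142, -0.0, 1.478]
force: [0.3, 0.2, -2.6]
grip_width: 0.0077
finger_force: 58.6
```

Call:
move_arm:
  moves:
    - [0, 0, -1, 0]
    - [0, 0, -2, 0]
    - [0, 0, -2, 0]
    - [0, 0, -2, 0]

```text
clock: 15.22
position: [0.5004, 0.0783, 0.1862]
tool_rot: [-3.142, -0.0, 1.478]
force: [0.7, 0.4, -2.6]
grip_width: 0.0078
finger_force: 58.6
```

Call:
move_arm:
  moves:
    - [0, 0, -1, 0]
    - [0, 0, -2, 0]
    - [0, 0, -2, 0]
    - [0, 0, -2, 0]

```text
clock: 15.72
position: [0.5003, 0.0783, 0.1842]
tool_rot: [-3.142, -0.0, 1.478]
force: [-0.7, -0.7, -2.8]
grip_width: 0.0076
finger_force: 58.6
```

Bar is still about 2 mm above the hook. I'll continue in small steps.

Call:
move_arm:
  moves:
    - [0, 0, -1, 0]
    - [0, 0, -1, 0]
    - [0, 0, -1, 0]

```text
clock: 16.1
position: [0.5004, 0.0783, 0.1832]
tool_rot: [3.142, -0.0, 1.478]
force: [-0.5, -0.3, -2.7]
grip_width: 0.0077
finger_force: 58.6
```

Call:
move_arm:
  moves:
    - [0, 0, -1, 0]
    - [0, 0, -1, 0]
    - [0, 0, -1, 0]

```text
clock: 16.48
position: [0.5007, 0.0783, 0.1824]
tool_rot: [3.141, -0.0, 1.478]
force: [1.8, -0.8, 2.7]
grip_width: 0.0078
finger_force: 59.4
```

Call:
move_arm:
  moves:
    - [0, 0, -1, 0]
    - [0, 0, -1, 0]
    - [0, 0, -1, 0]

```text
clock: 16.85
position: [0.5011, 0.0784, 0.1819]
tool_rot: [3.14, -0.0, 1.478]
force: [1.5, -1.2, 13.0]
grip_width: 0.0081
finger_force: 60.3
```

```bash
python3 - <<'E'
from h import *
s=monitor.observe(); print(s["position"],s["tool_rot"],s["force"],s["moment"],s["grip_width"])
cv2.imwrite("pics/s8.png",grab_frame("side"));cv2.imwrite("pics/t8.png",grab_frame("top"))
E
```

```text
[0.5011268  0.07839201 0.18194759] [ 3.13975048e+00 -3.36694068e-04  1.47756946e+00] [ 1.45023159 -1.21570566 12.95565487] [-0.26080322 -0.30392345 -0.17931473] 0.008085502347898706
```

Contact at bar height about 215.5 mm, exactly hook height. I'll take off the load, open slightly, and lift away.

Call:
move_arm:
  moves:
    - [0, 0, 1, 0]
    - [0, 0, 1.5, 0]
    - [0, 0, 1.5, 0]

```text
clock: 17.32
position: [0.5004, 0.0783, 0.1827]
tool_rot: [3.142, -0.0, 1.478]
force: [3.9, 0.1, 1.2]
grip_width: 0.0078
finger_force: 59.0
```

Call:
move_arm:
  moves:
    - [0, 0, 0, 0]
    - [0, 0, 0, 0]
    - [0, 0, 0, 0]
    - [0, 0, 0, 0]
    - [0, 0, 0, 0]
    - [0, 0, 0, 0]
  gripper: 0.35

```text
clock: 18.08
position: [0.5003, 0.0783, 0.1827]
tool_rot: [-3.142, -0.0, 1.478]
force: [-0.1, -0.2, 0.6]
grip_width: 0.0302
finger_force: 0.0
```

```bash
python3 - <<'E'
from h import *
s=monitor.observe(); print(s["position"],s["force"],s["grip_width"])
a=cv2.imread("pics/s8.png").astype(int);b=grab_frame("side");cv2.imwrite("pics/s9.png",b);cv2.imwrite("pics/t9.png",grab_frame("top"))
print(proj("side",[.5008,.0787,.215]),proj("side",[.5008,.0787,.08]))
d=np.abs(a-b).max(2); ys,xs=np.where(d>25); print(len(ys),xs.min(),xs.max(),ys.min(),ys.max()) if len(ys) else 0
E
```

```text
[0.50034259 0.07830144 0.18269003] [-0.1149828  -0.2229282   0.55011362] 0.03023895983033068
(np.float64(237.29645383496583), np.float64(202.71384827026029)) (np.float64(237.55549792782287), np.float64(239.37200068293873))
460 216 362 62 265
```

Call:
move_arm:
  moves:
    - [0, 0, 3, 0]
    - [0, 0, 10, 0]
    - [0, 0, 20, 0]
    - [0, 0, 35, 0]
    - [0, 0, 60, 0]
    - [0, 0, 90, 0]
    - [0, 0, 120, 0]
    - [0, 0, 140, 0]
    - [0, 0, 140, 0]

```text
clock: 19.3
position: [0.5008, 0.0785, 0.3247]
tool_rot: [3.139, -0.0, 1.478]
force: [-0.3, -0.6, 0.1]
grip_width: 0.0296
finger_force: 0.0
```

```bash
python3 - <<'E'
from h import *
s=monitor.observe(); print(s["position"],s["force"],s["grip_width"])
b=grab_frame("side").astype(int);cv2.imwrite("pics/s10.png",b); c=grab_frame("side").astype(int)
W=wcam();w=grab_frame("wrist");cv2.imwrite("pics/w10.png",w);np.save("W10.npy",W[0]);cv2.imwrite("pics/t10.png",grab_frame("top"))
a=cv2.imread("pics/s9.png").astype(int);a0=cv2.imread("pics/side0.png").astype(int)
R=np.s_[200:285,205:275]
print("motion s9->now",(np.abs(a-b).max(2)[R]>25).sum(),"now",(np.abs(c-b).max(2)[R]>25).sum())
m=(np.abs(a0-b).max(2)>25)[180:290,195:285]
for r in m[::3]: print(''.join('#' if x else '.' for x in r))
print([proj("side",p) for p in([.5008,.0787,.215],[.5008,.0787,.13],[.5008,.0787,.03])])
E
```

```text
[0.50084553 0.0784909  0.32465212] [-0.32354589 -0.56655939  0.13158977] 0.02960755010298286
motion s9->now 275 now 0
....................................................................................######
....................................................................................######
....................................................................................######
.......................................................................................###
..........................................................................................
.........................................###......######..................................
.............................................############.................................
...........................................####......####.................................
.......................................#####.........####.................................
....................................####.............####.................................
...............................##....................####...............
[... 1999 characters left out ...]
.....................
..........................................................................................
..........................................................................................
..........................................................................................
..........................................................................................
[(np.float64(237.29645383496583), np.float64(202.71384827026029)), (np.float64(237.46373914543608), np.float64(226.386923923079)), (np.float64(237.64277927133486), np.float64(251.72346084540504))][ WARN:0@1.975] global loadsave.cpp:1063 imwrite_ Unsupported depth image for selected encoder is fallbacked to CV_8U.
```

The can hangs free and still: zero changed pixels between frames, upright, with side base at about row 267. Now over the knob, turning to the closed wing orientation.

Call:
move_arm:
  moves:
    - [2, 0, 0, -0.08]
    - [10, -1, 0, -0.23]
    - [24, -3, 0, -0.39]
    - [40, -4, 0, -0.55]
    - [57, -6, 0, -0.71]
    - [74, -8, 0, -0.87]
    - [92, -10, 0, -1.03]
    - [108, -11, 0, -1.19]
    - [123, -13, 0, -1.35]
    - [134, -14, 0, -1.49]
    - [140, -14.5, 0, -1.57]
    - [140, -14.5, 0, -1.57]
  gripper: 0.7

```text
clock: 21.0
position: [0.6402, 0.0639, 0.3217]
tool_rot: [3.141, 0.001, -0.092]
force: [-0.1, -0.1, -0.2]
grip_width: 0.0601
finger_force: 0.0
```

```bash
python3 - <<'E'
from h import *
s=monitor.observe(); print(s["position"],s["tool_rot"],s["grip_width"],s["qpos"])
W=wcam();w=grab_frame("wrist");cv2.imwrite("pics/w11.png",w)
print([wproj(W,p) for p in([.6402,.064,.274],[.671,.061,.274],[.609,.067,.274],[.6402,.064,.24],[.667,.061,.24],[.613,.067,.24])])
g=w.max(2)
u,v=wproj(W,[.6402,.064,.274]).astype(int)
sub=cv2.resize(g[max(0,v-80):v+70,u-100:u+100],None,fx=.5,fy=.5,interpolation=cv2.INTER_AREA)
print(u,v)
for r in sub: print(''.join(" .:-=+*#%@"[min(9,int(x)//20)] for x in r))
E
```

```text
[0.64024823 0.06391821 0.32174682] [ 3.14128946e+00  1.37133907e-03 -9.15525793e-02] 0.060089080868826236 [ 0.00513263  0.4835555  -0.30571711  1.39453394  0.14607552  1.28707522
 -1.9710497 ]
[array([260.39287325, 205.19374713]), array([260.62466933, 165.05624351]), array([260.219652  , 241.82297838]), array([260.2584545 , 190.24656403]), array([260.89371869, 159.54567253]), array([259.70207418, 219.2981596 ])]
260 205
%%%%%%%%%%%@%@%%@@@@@@%@@%%%%%%%%%%%%%#*+******#**+===++========++++++++++++************************
%%%%%%%%@@@%%%%%@@@@@@@@%%%%%%%%%%%%%%%#*++*****+-----=========+++++++++++++************************
%%%%%%%%@@@%%%%%%@@@@@@@@%%%%%%%%%%%%%%%*+******=-::::-=======++++++++++++++************************
%%%%%%%%%@%%%%%%%@@@@@@@@%%%%%%%%%%%%%%%*+*****#=--:::-=======++++++++++++++***+********************
%%%%%%%%%%%%@%%%@@@@@@@@@%%%%%%%%%%%%%%#*+*****#=:::::-=======++++++++++++++************************
%%%%%%%%%%%%%%%%@@@@@@@@@%%%%%%%%%%%%%%%*+******-:::::-=======++++++++++++++************************
%%%%%%%%@%%%%%%%@@@@@@@@@%@%%%%%%%%%%%%%*+*****+=------=======++++++++
[... 6198 characters left out ...]
...:-----:.:.:::-%%%%%#---+++#*=---------+###*=--------=*%#+-+*--=#@@@@=:::::::------::::=****
@%%%-...:------.:....:-%%%%%*--=#*+#*=---------=***+=--------=*%#+=*%=--*@@@%-:::::::------::::-+**+
@@%*:...:-----:....::.-%%%%%+--=%#+#*=----------=++=---------=*%#+=#@+--+@@@%-::::::::-----:::::=**+
@@%-....------:.......-%%%%#=--+%%*#*=-----------------------=*%#=+@@*--=%@@%-::::::::------::::-+**
@@*....:-----:........-%%%%#=--*%%*#*=-----------------------=*%#+#@@#--=#@@@-::::::::------:::::=**
@@=....:-----:........=%%%%*---*%%*#*=-----------------------=*%#*@@@%=--*@@@=:::::::::------::::-+*
@#:...:------.........+%@@%+--=#%%*#*=-----------------------=*%#%@@@@+--+@@@+:::::::::------:::.:=+
```

The wing sits centred between the open fingers at about u=261, laterally within 1 mm. Descending.

Call:
move_arm:
  moves:
    - [0, 0, -10, 0]
    - [0, 0, -30, 0]
    - [0, 0, -50, 0]
    - [0, 0, -65, 0]
    - [0, 0, -72, 0]
    - [0, 0, -75, 0]
    - [0, 0, -75, 0]

```text
clock: 21.92
position: [0.6405, 0.0638, 0.248]
tool_rot: [-3.141, -0.0, -0.092]
force: [0.1, 0.2, -0.4]
grip_width: 0.0597
finger_force: 0.0
```

Call:
move_arm:
  moves:
    - [0, 0, -3, 0]
    - [0, 0, -7, 0]
    - [0, 0, -10, 0]
    - [0, 0, -10, 0]

```text
clock: 22.42
position: [0.6402, 0.0638, 0.2374]
tool_rot: [3.142, 0.0, -0.092]
force: [-0.2, 1.2, -0.6]
grip_width: 0.0598
finger_force: 0.0
```

Call:
move_arm:
  moves:
    - [0, 0, 0, 0]
    - [0, 0, 0, 0]
    - [0, 0, 0, 0]
    - [0, 0, 0, 0]
    - [0, 0, 0, 0]
    - [0, 0, 0, 0]
  gripper: 0
  newtons: 38

```text
clock: 23.18
position: [0.6404, 0.0625, 0.2381]
tool_rot: [3.14, -0.0, -0.093]
force: [-2.8, -6.3, 5.3]
grip_width: 0.0152
finger_force: 39.0
```

```bash
cat > st.py <<'E'
from h import *
s=monitor.observe(); r=lambda x:np.round(x,4).tolist()
for k in("clock","position","tool_rot","force","moment","grip_width","finger_force"): print(k,r(s[k]))
E
python3 st.py
```

```text
clock 23.175
position [0.6404, 0.0625, 0.2381]
tool_rot [3.1402, -0.0002, -0.0935]
force [-2.8087, -6.3124, 5.303]
moment [-1.0622, 0.5788, -0.1063]
grip_width 0.0152
finger_force 38.9502
```

Call:
move_arm:
  moves:
    - [0, -0.8, 0, 0]
    - [0, -1.6, 0, 0]
    - [0, -1.6, 0, 0]

```text
clock: 23.55
position: [0.6403, 0.0624, 0.2381]
tool_rot: [-3.141, -0.0, -0.092]
force: [-2.3, -0.4, 5.5]
grip_width: 0.0151
finger_force: 38.9
```

```bash
python3 st.py
```

```text
clock 23.55
position [0.6403, 0.0624, 0.2381]
tool_rot [-3.1411, -0.0002, -0.0923]
force [-2.3082, -0.4358, 5.5012]
moment [0.0985, 0.5642, -0.1147]
grip_width 0.0151
finger_force 38.8673
```

Gripped with the lateral force cleared. Start turning, reading the torque step by step.

Call:
move_arm:
  moves:
    - [0, 0, 0, 0.06]
    - [0, 0, 0, 0.12]
    - [0, 0, 0, 0.18]
    - [0, 0, 0, 0.24]
    - [0, 0, 0, 0.24]

```text
clock: 24.18
position: [0.6403, 0.062, 0.2381]
tool_rot: [-3.142, -0.0, 0.148]
force: [-2.3, -1.1, 6.1]
grip_width: 0.0153
finger_force: 38.9
```

```bash
cat > q.py <<'E'
from h import *
s=monitor.observe(); print(round(s["clock"],2),np.round(s["position"],4),"yaw",round(s["tool_rot"][2],4),"F",np.round(s["force"],1),"M",np.round(s["moment"],3),round(s["grip_width"],4))
E
python3 q.py
```

```text
24.18 [0.6403 0.062  0.2381] yaw 0.1484 F [-2.3 -1.1  6.1] M [-0.157  0.664 -0.038] 0.0153
```

Call:
move_arm:
  moves:
    - [0, 0, 0, 0.04]
    - [0, 0, 0, 0.04]

```text
clock: 24.42
position: [0.6403, 0.062, 0.2381]
tool_rot: [3.141, -0.0, 0.188]
force: [-3.4, -1.0, 6.4]
grip_width: 0.0153
finger_force: 38.9
```

```bash
python3 q.py
```

```text
24.43 [0.6403 0.062  0.2381] yaw 0.1881 F [-3.4 -1.   6.4] M [-0.248  0.717 -0.026] 0.0153
```

Call:
move_arm:
  moves:
    - [0, 0, 0, 0.04]
    - [0, 0, 0, 0.04]

```text
clock: 24.68
position: [0.6403, 0.0619, 0.2381]
tool_rot: [3.141, -0.0, 0.228]
force: [-2.7, -1.9, 6.2]
grip_width: 0.0152
finger_force: 38.9
```

```bash
python3 q.py
```

```text
24.68 [0.6403 0.0619 0.2381] yaw 0.228 F [-2.7 -1.9  6.2] M [-0.279  0.71   0.043] 0.0152
```

Call:
move_arm:
  moves:
    - [0, 0, 0, 0.04]
    - [0, 0, 0, 0.04]

```text
clock: 24.92
position: [0.6403, 0.0619, 0.2381]
tool_rot: [3.141, -0.0, 0.268]
force: [-3.6, -2.9, 6.3]
grip_width: 0.0151
finger_force: 38.9
```

```bash
python3 q.py
```

```text
24.93 [0.6403 0.0619 0.2381] yaw 0.268 F [-3.6 -2.9  6.3] M [-0.406  0.699 -0.105] 0.0151
```

Call:
move_arm:
  moves:
    - [0, 0, 0, 0.04]
    - [0, 0, 0, 0.04]

```text
clock: 25.18
position: [0.6404, 0.0618, 0.2381]
tool_rot: [3.141, -0.0, 0.308]
force: [-3.1, -2.2, 4.7]
grip_width: 0.0147
finger_force: 39.1
```

```bash
python3 q.py
```

```text
25.18 [0.6404 0.0618 0.2381] yaw 0.3078 F [-3.1 -2.2  4.7] M [-0.488  0.695 -0.171] 0.0147
```

Call:
move_arm:
  moves:
    - [0, 0, 0, 0.04]
    - [0, 0, 0, 0.04]

```text
clock: 25.42
position: [0.6404, 0.0617, 0.2381]
tool_rot: [3.141, 0.0, 0.348]
force: [-2.0, -3.5, 6.3]
grip_width: 0.0154
finger_force: 39.0
```

```bash
python3 q.py
```

```text
25.43 [0.6404 0.0617 0.2381] yaw 0.3478 F [-2.  -3.5  6.3] M [-0.52   0.705 -0.119] 0.0154
```

First click felt at yaw about 0.30: torque rose to 0.17, then fell. Second expected near 0.69.

Call:
move_arm:
  moves:
    - [0, -0.5, 0, 0.06]
    - [0, -0.7, 0, 0.12]
    - [0, -0.7, 0, 0.18]
    - [0, -0.7, 0, 0.24]
    - [0, -0.7, 0, 0.24]

```text
clock: 26.05
position: [0.6405, 0.0613, 0.2381]
tool_rot: [3.141, -0.0, 0.588]
force: [-1.1, -1.8, 6.1]
grip_width: 0.0151
finger_force: 38.9
```

```bash
python3 q.py
```

```text
26.05 [0.6405 0.0613 0.2381] yaw 0.5884 F [-1.1 -1.8  6.1] M [-0.179  0.519 -0.085] 0.0151
```

Call:
move_arm:
  moves:
    - [0, 0, 0, 0.04]
    - [0, 0, 0, 0.04]

```text
clock: 26.3
position: [0.6405, 0.0613, 0.2381]
tool_rot: [3.141, -0.0, 0.629]
force: [-1.1, -1.7, 5.6]
grip_width: 0.0152
finger_force: 38.9
```

```bash
python3 q.py
```

```text
26.3 [0.6405 0.0613 0.2381] yaw 0.6287 F [-1.1 -1.7  5.6] M [-0.275  0.409 -0.104] 0.0152
```

Call:
move_arm:
  moves:
    - [0, 0, 0, 0.04]
    - [0, 0, 0, 0.04]

```text
clock: 26.55
position: [0.6405, 0.0612, 0.2381]
tool_rot: [3.141, -0.0, 0.669]
force: [-1.8, -2.9, 6.6]
grip_width: 0.0149
finger_force: 38.9
```

```bash
python3 q.py
```

```text
26.55 [0.6405 0.0612 0.2381] yaw 0.6686 F [-1.8 -2.9  6.6] M [-0.3    0.384  0.005] 0.0149
```

Call:
move_arm:
  moves:
    - [0, 0, 0, 0.04]
    - [0, 0, 0, 0.04]

```text
clock: 26.8
position: [0.6406, 0.0611, 0.2381]
tool_rot: [3.141, -0.0, 0.708]
force: [-1.2, -2.0, 6.3]
grip_width: 0.0151
finger_force: 39.1
```

```bash
python3 q.py
```

```text
26.8 [0.6406 0.0611 0.2381] yaw 0.7084 F [-1.2 -2.   6.3] M [-0.402  0.312 -0.221] 0.0151
```

Call:
move_arm:
  moves:
    - [0, 0, 0, 0.04]
    - [0, 0, 0, 0.04]

```text
clock: 27.05
position: [0.6406, 0.0611, 0.2381]
tool_rot: [3.141, -0.0, 0.748]
force: [-0.4, -2.4, 6.1]
grip_width: 0.015
finger_force: 39.0
```

```bash
python3 q.py
```

```text
27.05 [0.6406 0.0611 0.2381] yaw 0.7484 F [-0.4 -2.4  6.1] M [-0.474  0.267 -0.211] 0.015
```

Second click felt between yaw 0.67 and 0.71. On to the third, expected near 1.083.

Call:
move_arm:
  moves:
    - [0, -0.4, 0, 0.06]
    - [0, -0.4, 0, 0.12]
    - [0, -0.4, 0, 0.18]
    - [0, -0.4, 0, 0.24]
    - [0, -0.4, 0, 0.24]

```text
clock: 27.68
position: [0.6409, 0.0608, 0.2381]
tool_rot: [3.141, -0.001, 0.988]
force: [1.2, -1.7, 4.9]
grip_width: 0.0151
finger_force: 38.7
```

```bash
python3 q.py
```

```text
27.68 [0.6409 0.0608 0.2381] yaw 0.9877 F [ 1.2 -1.7  4.9] M [-0.402 -0.243 -0.035] 0.0151
```

Call:
move_arm:
  moves:
    - [0, 0, 0, 0.04]
    - [0, 0, 0, 0.04]

```text
clock: 27.92
position: [0.6409, 0.0608, 0.2381]
tool_rot: [3.14, -0.0, 1.028]
force: [3.6, -3.4, 5.8]
grip_width: 0.0152
finger_force: 38.9
```

```bash
python3 q.py
```

```text
27.93 [0.6409 0.0608 0.2381] yaw 1.0283 F [ 3.6 -3.4  5.8] M [-0.55  -0.504 -0.03 ] 0.0152
```

Call:
move_arm:
  moves:
    - [0, 0, 0, 0.03]
    - [0, 0, 0, 0.03]

```text
clock: 28.18
position: [0.641, 0.0607, 0.2381]
tool_rot: [3.14, -0.001, 1.058]
force: [3.1, -3.4, 5.1]
grip_width: 0.0148
finger_force: 38.9
```

```bash
python3 q.py
```

```text
28.18 [0.641  0.0607 0.2381] yaw 1.0581 F [ 3.1 -3.4  5.1] M [-0.565 -0.54  -0.054] 0.0148
```

Call:
move_arm:
  moves:
    - [0, 0, 0, 0.03]
    - [0, 0, 0, 0.03]

```text
clock: 28.42
position: [0.641, 0.0607, 0.2381]
tool_rot: [3.14, -0.0, 1.088]
force: [4.2, -2.7, 5.4]
grip_width: 0.0151
finger_force: 39.0
```

```bash
python3 q.py
```

```text
28.43 [0.641  0.0607 0.2381] yaw 1.088 F [ 4.2 -2.7  5.4] M [-0.613 -0.583 -0.213] 0.0151
```

Call:
move_arm:
  moves:
    - [0, 0, 0, 0]
    - [0, 0, 0, 0]

```text
clock: 28.68
position: [0.641, 0.0607, 0.2381]
tool_rot: [3.14, -0.0, 1.088]
force: [2.9, -3.8, 5.5]
grip_width: 0.0154
finger_force: 39.0
```

```bash
python3 q.py
```

```text
28.68 [0.641  0.0607 0.2381] yaw 1.0875 F [ 2.9 -3.8  5.5] M [-0.641 -0.631 -0.252] 0.0154
```

Third click felt between 1.058 and 1.088. I'll add a small margin past it, hold steady and check the can.

Call:
move_arm:
  moves:
    - [0.3, -0.3, 0, 0.02]
    - [0.3, -0.3, 0, 0.02]
    - [0.3, -0.3, 0, 0.02]
    - [0.3, -0.3, 0, 0.02]
    - [0.3, -0.3, 0, 0.02]
    - [0.3, -0.3, 0, 0.02]
    - [0.3, -0.3, 0, 0.02]
    - [0.3, -0.3, 0, 0.02]

```text
clock: 29.68
position: [0.6411, 0.0607, 0.2381]
tool_rot: [3.141, -0.0, 1.108]
force: [1.5, -2.5, 5.2]
grip_width: 0.0152
finger_force: 39.3
```

```bash
python3 q.py; python3 - <<'E'
from h import *
a=cv2.imread("pics/s10.png").astype(int);b=grab_frame("side").astype(int);c=grab_frame("side").astype(int)
R=np.s_[205:285,225:275]
print("can change since hung",(np.abs(a-b).max(2)[R]>25).sum(),"motion now",(np.abs(c-b).max(2)[R]>25).sum())
m=(np.abs(cv2.imread("pics/side0.png").astype(int)-b).max(2)>25)[190:275,215:275]
for r in m[::4]: print(''.join('#' if x else '.' for x in r))
E
python3 q.py
```

```text
29.68 [0.6411 0.0607 0.2381] yaw 1.1077 F [ 1.5 -2.5  5.2] M [-0.492 -0.221 -0.289] 0.0152
can change since hung 1126 motion now 0
............................................................
................................###.........................
...........................##########.......................
....................#######......####.......................
................######...........####.......................
...........##....................####.......................
###########################################.................
###############################################.............
############################################################
############################################################
..##########################################################
.........#..####..#######################...................
........##########....###################...................
........#....############################...................
........#################################...................
........#################################...................
........################################....................
........################################....................
..........#############################.....................
..............#####################.........................
............................................................
............................................................
29.77 [0.6411 0.0607 0.2381] yaw 1.1077 F [ 1.6 -2.5  6.3] M [-0.472 -0.276 -0.273] 0.0151
```

The can is still hung and motionless, with the same silhouette; only the arm's shadow changed. The knob is held at the third click, so I'm handing in.

```bash
python3 -c "
from workcell import bot
print(bot.job_done())"
```

```text
the job is handed in; nothing more can be done
None
```

The can hangs free and still on the hook, and I handed the job in at about 30 s with the gripper holding the knob just past the third click, short of the fourth.

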